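# Start the spindle screw of a banding wheel square with a box key

## Task

Twist the grey cap on the banding wheel's hub a quarter turn anticlockwise, lift it off and stand it the right way up on the middle of the round plaster bat. Take the box key from its stand, set it upright and fully down on the square screw head before turning, and start the screw with a first clockwise turn of about 70 degrees. Then let go so that the key stands on the screw, take a fresh hold of its handle, turn the screw clockwise to its stop and leave the key standing on it, without disturbing the jar, mug and clay figure.

Things in the scene. Friction and masses are not known exactly. Their poses are not given: they have to be found in the camera images.
- wheel: White banding wheel (modelling turntable), fixed for this job, it does not turn: round head 216 mm across, flat top 70 mm above the bench. Origin: centre of its underside, on the hub and screw axis; z up.
- hub (a point): Centre of the top of the wheel's aluminium hub: 56 mm across, 24 mm high on the wheel top (this point is 94 mm above the bench). Axes as the wheel. Two lugs, 48 degrees wide, stick out to 70 mm across at +x and -x, from 9 to 15 mm above the wheel top. Ribs stop the cap 5 degrees clockwise and 95 degrees anticlockwise of its locked position
- cap: Grey bayonet cap, loose, about 120 g, 82 mm across, 85 mm high: hollow, closed at 58 mm, with a grip bar on top along the cap's x (68 long, 16 wide, 27 high). Stands on the wheel top over hub and screw. Two tabs inside its rim at +x and -x, 36 degrees wide, 6 mm high, lie under the hub's lugs while locked (its x along the wheel's x within 0.1 rad). Origin: centre of its lower rim; z up
- cap_grip (a point): Point on the cap's axis in its grip bar, 73 mm above its rim, 15 mm above the flat top; axes as the cap. The cap turns easily; turned anticlockwise seen from above by 50 to 95 degrees (stop) it is free to lift; lift it 60 mm to clear the screw
- bat: Round plaster bat (slab), fixed, 170 mm across, 12 mm thick. Origin: centre of its underside; the cap is to stand flat on its top, centre within 60 mm of the bat's centre.
- stand: Wooden tool block, fixed, 110 x 110 x 60 mm, with a square well 43 mm wide and 35 mm deep in its middle in which the key stands. Origin: centre of its underside. The stand and the bat may change places.
- key: Box key, loose, about 300 g, 126 mm long, upright: square steel socket 36 mm wide outside, 26 mm inside, 18 mm deep, open at the bottom; 20 mm round stem from 30 to 80 mm; square wooden handle 34 x 34 mm from 80 to 126 mm, sides parallel to the socket's. Origin: centre of the socket's mouth (lower end); z along the key to the handle
- key_handle (a point): Point on the key's axis inside the handle, 104 mm above the socket mouth (22 mm below the handle's top); axes as the key, normal to the handle's sides.
- screw_top (a point): Centre of the top of the steel screw head, at the start 50 mm above the wheel top (hidden under the cap at first). Head 22 x 22 mm square, sides along this frame's x and y, 17 mm high plus a 4 mm round taper on top; it turns and sinks with the screw. With the key fully down, the key's mouth is 18 mm below this point. The key has about 0.2 rad of turning play each way on it
- screw (a joint): Turn of the screw in rad: 0 at the start, growing clockwise seen from above, hard stop (home) at 2.4. It sinks 2 mm per rad. Needs 0.12 N m to turn and stays where it is left.
- glaze_jar: Bystander: glaze jar 80 mm across, 95 mm high. Origin: centre of underside.
- mug: Bystander: terracotta mug 76 mm across, 85 mm high. Origin: centre of underside.
- figure: Bystander: small clay figure on an 80 mm square wooden base, 116 mm high. Origin: centre of underside.

How it is judged:
On the way, in this order (a step that is already met when the one before it is completed fails the run):
1. the cap is turned at least 54 degrees from its locked position while still down on the wheel (angle between the x axis of cap and the x axis of wheel, either way round above 0.95 rad and z of cap in the frame of wheel below 0.078 m), for 0.1 s.
2. the cap stands flat on the bat, let go, its centre within 60 mm of the bat's centre (z of cap in the frame of bat between 0.008 and 0.016 m and horizontal distance between cap and bat below 0.06 m and angle between cap's own z axis and vertical below 0.1 rad and contact force between the fingers and cap below 0.05 N and linear speed of cap below 0.03 m/s), for 0.2 s.
3. the key is fully down on the screw head (mouth at least 14 mm below its top) and square (within 0.12 rad and 6 mm), the screw not yet turned more than 0.25 rad (angle between the z axis of key and the z axis of wheel, either way round below 0.12 rad and horizontal distance between key and screw_top below 0.006 m and z of key in the frame of screw_top below -0.014 m and value of joint screw below 0.25 rad), for 0.15 s.
4. the screw has had its first turn, 0.7 rad or more, by the key still square on it (angle between the z axis of key and the z axis of wheel, either way round below 0.12 rad and horizontal distance between key and screw_top below 0.006 m and z of key in the frame of screw_top below -0.014 m and value of joint screw above 0.7 rad), for 0.1 s.
5. the key is let go and stands on the screw, the screw not yet beyond 2 rad (angle between the z axis of key and the z axis of wheel, either way round below 0.12 rad and horizontal distance between key and screw_top below 0.006 m and z of key in the frame of screw_top below -0.014 m and value of joint screw below 2 rad and contact force between the fingers and key below 0.05 N), for 0.2 s.
6. the screw is home (2.25 rad or more) with the key on it (angle between the z axis of key and the z axis of wheel, either way round below 0.12 rad and horizontal distance between key and screw_top below 0.006 m and z of key in the frame of screw_top below -0.014 m and value of joint screw above 2.25 rad), for 0.1 s.
At the end, for the whole second after the job is handed in: The cap stands upright (within 0.1 rad) on the bat, its centre within 60 mm of the bat's; the screw is turned home, 2.25 rad or more; the key is left standing fully down on the screw head, within 6 mm and 0.12 rad of its axis; both are at rest and let go (all of step 2 and all of step 6 and linear speed of key below 0.03 m/s and contact force between the fingers and key below 0.05 N); the robot touches nothing.
It fails at once if the screw is turned with the key on its head leaning more than 0.15 rad (velocity of joint screw above 0.15 rad/s and value of joint screw above 0.05 rad and angle between the z axis of key and the z axis of wheel, either way round above 0.15 rad).
It fails at once if the cap is tipped over by more than 0.8 rad (angle between cap's own z axis and vertical above 0.8 rad).
It fails at once if the jar, mug or figure is moved more than 30 mm (distance of any of glaze_jar, mug, figure from where it was at the start of the episode above 0.03 m).
It also fails if it takes over 67 s, if anything falls off the work surface, if the arm or the gripper's body presses on something with over 40 N, if the wrist force passes 120 N, or if a joint passes its speed limit or range.

## Robot

A 6-joint arm with a two-finger parallel gripper is mounted at the origin on the work surface. World frame = base frame: x ahead of the robot, y to its left, z up, the work surface at z = 0. Lengths are in m, angles in rad, forces in N, time in s.
With the tool pointing down it reaches from about 0.225 to 0.875 m from the base axis. Payload 3.4 kg.
Tool frame: the origin (TCP) lies midway between the tips of the shut fingers; the grasp point (between the pads) lies 19 mm behind it (pinch_z is the distance from the TCP to the grasp point, in m); z points along the fingers, y is the line along which they close (so a half turn about z gives the same grasp; the last joint's range is limited). The gripper opens to 85 mm and grips with 20 to 120 N. Pads are 22 mm wide; open, the fingers measure 114 mm over their backs; the gripper's body (76 mm by 85 mm) begins 54 mm behind the grasp point. The pads swing forward as they close: fully open they stand 13 mm farther back than shut.
Start: joints at [1.06, 0.276, 1.505, -0, 1.361, -0.121], TCP at [0.219, 0.532, 0.231] pointing down, gripper open.
Joint ranges: [-2.89, 2.89], [-0.75, 2.08], [0.22, 2.7], [-1.18, 4.32], [0.11, 2.71], [-2.7, 2.7]. Speed limits (rad/s): [2.57, 2.57, 3.14, 3.14, 3.14, 3.14].

## Interface

Orientations are given as a unit quaternion [w, x, y, z].
In Python, from rig import get_state, get_image, sign_off, pinch_z gives the robot as it stands.
- The arm moves only by the tool send_rows, never from a script. Its argument "steps" is one flat list of numbers, 5 for each row, row after row: the gripper's target within -1 to 1 (fully open at 1, half-way at 0, shut at -1), then the shift along the tool's x, y, z in cm, then the turn about the tool's z in degrees. In form: [gripper, x, y, z, roll, gripper, x, y, z, roll, ...]. A call has 1 to 12 rows; each row shifts and turns the commanded pose from where the row before left it, along the tool's axes as they then stand; what a row does not reach is not made up. A row lasts 1/10 s, in which the tool goes at most 50 mm and 8.59 degrees, less where a joint would pass 70% of its speed; a pose out of reach is approached as far as the arm can. A call is refused whole if a number of a shift passes 5 or a number of a turn 8.59, either way. A call with a gripper value outside its range is refused whole. The fingers move at their own pace and stop on an object; "newtons" is the grip in N (left out, the last holds). Time passes only in rows, so rows that do not move let the fingers close. It gives the time, the measured TCP pose, the force, the opening and the grip force at its end, in the units of the state.
- get_state(): the state, without advancing time (a new reading comes with each control period).
- get_image(name): name is "scene" or "top" or "wrist"; returns a dict with "color" (420x560x3 uint8, red, green, blue), "mtx" (3x3 intrinsics, pixels), "T" (4x4, takes a point from camera to world coordinates); the wrist camera has in their place "mount" (4x4, takes a point from camera to tool coordinates, whose origin is the TCP and whose axes are the flange's). Camera axes: x right, y down, z forward; pixel columns grow to the right and rows downward; lengths in m; the calibration is good to about 2 mm. A picture is of the moment at which its call begins: read the wrist's pose just before it. There is no depth.
- sign_off(): hands the job in; it is judged then, once.
The state is a dict: "clock": time; "qpos": joint angles; "qd": joint speeds; "effort": joint torques, N m; "position": TCP position; "ee_rot": TCP orientation; "contact_force": force on the tool from outside, world axes, zero at the start; "moment": the same for the moment, N m; "width": finger opening in m; "gripper_force": force on a finger pad.
Only numpy, scipy, OpenCV 4.12 (cv2) and the standard library are available. Lean on these libraries where they do the work, as an engineer would, in place of code of your own. Each camera call takes 0.05 s, during which the arm holds its last target. There are 200 camera calls.

## Working session

There is one attempt and no reset: what is moved stays moved. The work goes in short steps, Python scripts to look and compute and a tool call to move; the robot and the scene stay as the last step left them, time stands still between calls to the robot, and variables do not carry over. Pictures are saved under pics/ and viewed, at most 10 in all, crops included, and the job is handed in when it is done.

Besides the shell and the picture viewer there is one more tool, called as name(argument=value, ...), one argument or row to a line, values as JSON. send_rows: Moves the arm, as the interface text tells. Its arguments: {"type":"object","properties":{"steps":{"type":"array"},"newtons":{"type":"number"}},"required":["steps"]}

```bash
mkdir -p pics; cat > h.py <<'E'
import numpy as np, cv2
from rig import get_state, get_image, sign_off, pinch_z
from scipy.spatial.transform import Rotation as R
def Rq(q): return R.from_quat([q[1],q[2],q[3],q[0]]).as_matrix()
def grab(name,fn=None):
    s=get_state(); im=get_image(name)
    if name=='wrist':
        T=np.eye(4);T[:3,:3]=Rq(s['ee_rot']);T[:3,3]=s['position'];im['T']=T@np.array(im['mount'])
    if fn: cv2.imwrite('pics/'+fn,im['color'][:,:,::-1])
    return im
def ray(im,uv,z):
    T=np.array(im['T']);K=np.array(im['mtx'])
    d=T[:3,:3]@np.linalg.solve(K,[uv[0],uv[1],1.]);o=T[:3,3]
    return o+d*(z-o[2])/d[2]
def proj(im,p):
    T=np.array(im['T']);K=np.array(im['mtx']);c=T[:3,:3].T@(np.array(p)-T[:3,3]);q=K@c;return q[:2]/q[2]
E
python3 - <<'E'
from h import *
a=grab('top','top.png');b=grab('scene','scene.png')
s=get_state();print(s['position'],s['ee_rot'],pinch_z if not callable(pinch_z) else pinch_z(),s['clock'],s['width'])
print(np.round(a['T'],3),a['mtx'],np.round(b['T'],3))
E
```

```text
[0.21826338 0.53147058 0.23052891] [-2.46523200e-04  1.93648190e-01  9.81070704e-01 -7.68814384e-04] 0.0187 0.1 0.08567240166586097
[[-0.107 -0.971  0.215  0.401]
 [-0.994  0.104 -0.023  0.032]
 [ 0.    -0.216 -0.976  1.122]
 [ 0.     0.     0.     1.   ]] [[404.90797418   0.         277.63145531]
 [  0.         404.90797418 208.92886616]
 [  0.           0.           1.        ]] [[ 0.739  0.47  -0.483  1.141]
 [ 0.674 -0.504  0.54  -0.569]
 [ 0.011 -0.725 -0.689  0.853]
 [ 0.     0.     0.     1.   ]]
```

View pics/top.png

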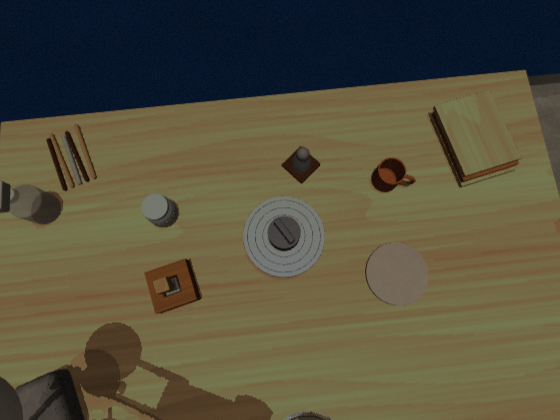

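View pics/scene.png

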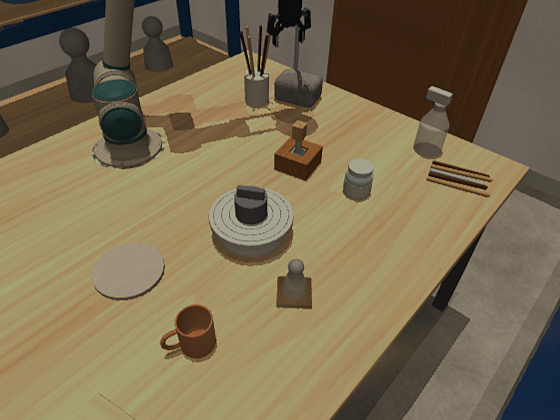

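Top view: the wheel is at about (284,237) with the cap at (285,232), the bat at (397,273) and the stand with the key at (172,286). The jar is at (156,208), the mug at (390,175) and the figure at (301,163). The scene view agrees. Next I measure the centres and enlarge the cap and stand.

```bash
python3 - <<'E'
from h import *
a=grab('top');c=a['color'];hsv=cv2.cvtColor(c,cv2.COLOR_RGB2HSV)
def blob(mask,near,nm,z,k=3):
    m=cv2.morphologyEx(mask.astype(np.uint8),cv2.MORPH_OPEN,np.ones((k,k)))
    cs,_=cv2.findContours(m,cv2.RETR_EXTERNAL,cv2.CHAIN_APPROX_NONE)
    cs=[x for x in cs if cv2.contourArea(x)>100 and cv2.pointPolygonTest(cv2.convexHull(x),near,True)>-8]
    if not cs: print(nm,'none');return
    x=cv2.convexHull(max(cs,key=cv2.contourArea))
    P=np.array([ray(a,p[0],z)[:2] for p in x])*1000
    (cx,cy),r=cv2.minEnclosingCircle(P.astype(np.float32)); e=cv2.fitEllipse(P.astype(np.float32)); rc=cv2.minAreaRect(P.astype(np.float32))
    print(nm,'circ',round(cx),round(cy),round(r),'ell',np.round(e[0],1),np.round(e[1],1),'rect',np.round(rc[0],1),np.round(rc[1],1),round(rc[2],1))
for p in [(284,270),(397,273),(160,275),(184,300),(285,232),(292,245),(275,232),(350,250),(166,283),(173,290)]: print(p,c[p[1],p[0]],hsv[p[1],p[0]])
S=hsv[...,1];V=hsv[...,2];H=hsv[...,0]
blob((S<60)&(V>90),(284,260),'wheel',.07)
blob((S<90)&(V>90),(397,273),'bat',.012)
blob((S>150)&(H<14)&(V>60),(172,286),'stand',.06)
cr=np.hstack([cv2.resize(c[y-40:y+40,x-40:x+40],(400,400),interpolation=cv2.INTER_CUBIC) for x,y in [(284,235),(172,286)]])
cv2.imwrite('pics/crop.png',np.clip(cr[:,:,::-1].astype(float)*1.7,0,255))
E
```

```text
(284, 270) [116 120 119] [ 83   9 120]
(397, 273) [116 104  87] [ 18  64 116]
(160, 275) [98 58 29] [ 13 180  98]
(184, 300) [95 55 26] [ 13 185  95]
(285, 232) [71 67 67] [ 0 14 71]
(292, 245) [62 58 56] [10 25 62]
(275, 232) [71 67 66] [ 6 18 71]
(350, 250) [115 101  66] [ 21 109 115]
(166, 283) [116  90  55] [ 17 134 116]
(173, 290) [44 41 36] [19 46 44]
wheel circ 561 0 108 ell [ 5.61e+02 -5.00e-01] [213.3 214.5] rect [561.3  -0.7] [212.9 211.8] 83.9
bat circ 434 -298 86 ell [ 434.2 -297.6] [168.1 170.5] rect [ 434.3 -297.1] [168.9 167.9] 27.9
stand circ 459 304 71 ell [456.9 300.7] [124.4 133.7] rect [463.1 303.3] [108.3 109.2] 12.5[ WARN:0@0.375] global loadsave.cpp:1063 imwrite_ Unsupported depth image for selected encoder is fallbacked to CV_8U.
```

View pics/crop.png

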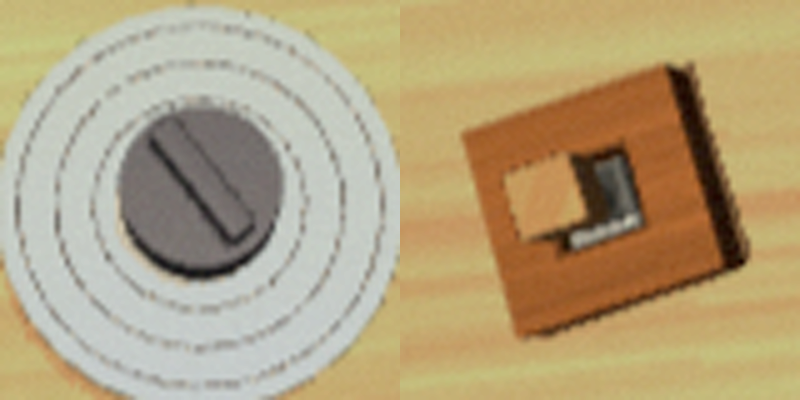

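The bar runs from crop (166,128) to (243,231). The key handle's top corners are at crop (503,178), (572,155), (588,222) and (522,242), and it is parallel to the stand. I'll convert these to world coordinates.

```bash
cat >> h.py <<'E'
def yaw(s): M=Rq(s['ee_rot']);return np.degrees(np.arctan2(M[1,1],M[0,1]))
def plan(p,psi,s=None):
    "shift in tool cm BEFORE roll, and roll deg; psi = world angle of tool y (mod 180 nearest)"
    s=s or get_state();M=Rq(s['ee_rot']);d=M.T@(np.array(p)-s['position'])*100
    w=(psi-yaw(s)+90)%180-90
    print('t',round(s['clock'],2),'pos',np.round(s['position'],4),'yaw',round(yaw(s),1),'shift cm',np.round(d,2),'roll',round(-w,1),'tilt',np.round(M[:,2],3))
E
python3 - <<'E'
from h import *
a=grab('top')
f=lambda x,y,ox,oy,z: ray(a,((x+.5)/5-.5+ox,(y+.5)/5-.5+oy),z)*1000
p=f(166,128,244,195,155);q=f(243,231,244,195,155)
p=ray(a,(166/5+243.6,128/5+194.6),.155);q=ray(a,(243/5+243.6,231/5+194.6),.155)
print('bar',p,q,(p+q)/2,np.linalg.norm(p-q),np.degrees(np.arctan2(*(q-p)[[1,0]])))
k=[ray(a,((x-400)/5+131.6,y/5+245.6),.151) for x,y in [(503,178),(572,155),(588,222),(522,242)]]
k=np.array(k);print('key',k.mean(0),[np.linalg.norm(k[i]-k[i-1]).round(4) for i in range(4)],[np.degrees(np.arctan2(*(k[i]-k[i-1])[[1,0]])).round(1) for i in range(4)])
ang=np.degrees(np.arctan2(*(q-p)[[1,0]]))
plan([.561,-.0005,.22],ang+90)
E
```

```text
bar [0.58656605 0.01408241 0.155     ] [ 0.53247595 -0.01736498  0.155     ] [ 0.559521   -0.00164129  0.155     ] 0.06256737753318446 -149.8267464689393
key [0.46089755 0.30245892 0.151     ] [np.float64(0.0315), np.float64(0.0337), np.float64(0.0325), np.float64(0.0318)] [np.float64(14.1), np.float64(-77.6), np.float64(-169.4), np.float64(100.7)]
t 0.2 pos [0.2184 0.5316 0.2308] yaw 67.7 shift cm [-51.91 -36.19   1.11] roll -52.5 tilt [-0.001 -0.001 -1.   ]
```

send_rows(
  steps=[1,-3.2,-2.25,0,0,1,-3.2,-2.25,0,0,1,-3.2,-2.25,0,0,1,-3.2,-2.25,0,0,1,-3.2,-2.25,0,0,1,-3.2,-2.25,0,0,1,-3.2,-2.25,0,0,1,-3.2,-2.25,0,0,1,-3.2,-2.25,0,0,1,-3.2,-2.25,0,0,1,-3.2,-2.25,0,0,1,-3.2,-2.25,0,0],
  newtons=60,
)

```text
clock: 1.4
position: [0.4716, 0.1347, 0.2313]
ee_rot: [0.0, 0.194, 0.981, 0.0]
contact_force: [-0.3, -0.6, 0.4]
width: 0.0855
gripper_force: 0.0
```

send_rows(
  steps=[1,-3.2,-2.25,0,0,1,-3.2,-2.25,0,0,1,-3.2,-2.25,0,0,1,-3.2,-2.25,0,0,1,0,0,0,8,1,0,0,0,8,1,0,0,0,8,1,0,0,0,8,1,0,0,0,8,1,0,0,0,8,1,0,0,0,8,1,0,0,0,8],
)

```text
clock: 2.6
position: [0.5551, 0.0043, 0.2311]
ee_rot: [-0.0, 0.686, 0.727, -0.0]
contact_force: [0.2, -0.4, -0.0]
width: 0.0857
gripper_force: 0.0
```

send_rows(
  steps=[1,0,0,0,8,1,0,0,0,8,1,0,0,0,8,1,0,0,0,8,1,0,0,0,8,1,0,0,0,8,1,0,0,0,8,1,0,0,0,8,1,0,0,0,0,1,0,0,0,0],
)

```text
clock: 3.6
position: [0.5552, 0.0044, 0.2311]
ee_rot: [-0.0, 0.966, 0.257, -0.0]
contact_force: [-0.5, -0.2, -0.5]
width: 0.0854
gripper_force: 0.0
```

```bash
python3 - <<'E'
from h import *
plan([.561,-.0005,.132],-60)
grab('wrist','w1.png')
E
```

```text
t 3.6 pos [0.5552 0.0044 0.2311] yaw -60.2 shift cm [0.26 0.71 9.91] roll -0.2 tilt [-0.  0. -1.]
```

View pics/w1.png

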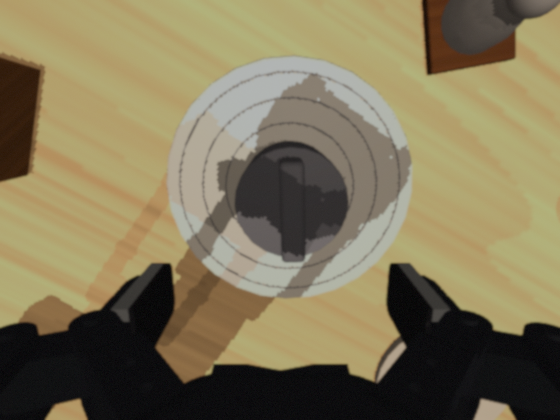

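The wrist view shows the bar vertical, from (291,158) to (292,262), so the tool's yaw suits it. The wheel's disc spans about x 168–412 and y 56–298. I'll check the centre by ray.

```bash
python3 - <<'E'
from h import *
w=grab('wrist')
p=ray(w,(291,158),.155);q=ray(w,(292,262),.155);print(p,q,(p+q)/2,np.linalg.norm(p-q),np.degrees(np.arctan2(*(p-q)[[1,0]])))
print('wheel',ray(w,(290,177),.07), ray(w,(168,177),.07),ray(w,(412,177),.07))
E
```

```text
[0.59318134 0.0189935  0.155     ] [ 0.5335176  -0.01667429  0.155     ] [0.56334947 0.0011596  0.155     ] 0.06951224951871993 30.871554182614396
wheel [0.57079847 0.00412069 0.07      ] [0.51791399 0.09619114 0.07      ] [ 0.62363479 -0.08786592  0.07      ]
```

send_rows(
  steps=[1,0.38,0.7,0,-0.5,1,0,0,3.3,0,1,0,0,3.3,0,1,0,0,3.2,0,1,0,0,0,0,-1,0,0,0,0,-1,0,0,0,0,-1,0,0,0,0,-1,0,0,0,0,-1,0,0,0,0,-1,0,0,0,0],
  newtons=40,
)

```text
clock: 4.8
position: [0.5626, 0.0, 0.1344]
ee_rot: [0.0, 0.966, 0.26, 0.001]
contact_force: [-0.9, -1.6, 5.1]
width: 0.0152
gripper_force: 42.2
```

send_rows(
  steps=[-1,0,0,0,-8,-1,0,0,0,-8,-1,0,0,0,-8,-1,0,0,0,-8,-1,0,0,0,-8,-1,0,0,0,-8,-1,0,0,0,-8,-1,0,0,0,-8,-1,0,0,0,-8,-1,0,0,0,-6,-1,0,0,0,0,-1,0,0,0,0],
)

```text
clock: 6.0
position: [0.5625, 0.0004, 0.1344]
ee_rot: [0.001, 0.586, 0.81, 0.001]
contact_force: [-0.2, 0.1, 4.6]
width: 0.0151
gripper_force: 42.4
```

```bash
python3 - <<'E'
from h import *
plan([.434,-.2975,.074+.02],18)
w=grab('wrist','w2.png')
E
```

```text
t 6.0 pos [5.625e-01 4.000e-04 1.344e-01] yaw 18.2 shift cm [-24.29 -21.51   4.01] roll 0.2 tilt [ 0.002  0.    -1.   ]
```

View pics/w2.png

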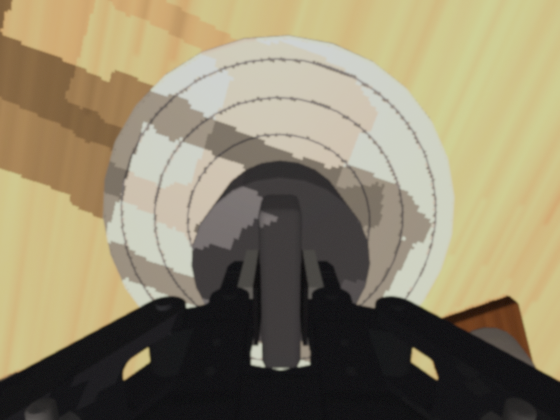

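The bar, vertical at x≈280, has turned 78° with the gripper, so I lift the cap and carry it to the bat.

send_rows(
  steps=[-1,0,0,-1,0,-1,0,0,-1.5,0,-1,0,0,-2,0,-1,0,0,-2,0,-1,0,0,-1.5,0,-1,0,0,0,0],
)

```text
clock: 6.65
position: [0.5634, -0.0, 0.2157]
ee_rot: [0.002, 0.587, 0.81, 0.001]
contact_force: [-0.1, 0.3, -1.4]
width: 0.0157
gripper_force: 41.5
```

send_rows(
  steps=[-1,-1.43,-1.15,0,0,-1,-2.43,-2.15,0,0,-1,-2.43,-2.15,0,0,-1,-2.43,-2.15,0,0,-1,-2.43,-2.15,0,0,-1,-2.43,-2.15,0,0,-1,-2.43,-2.15,0,0,-1,-2.43,-2.15,0,0,-1,-2.43,-2.15,0,0,-1,-2.43,-2.15,0,0,-1,-1,-1,0,0,-1,0,0,0,0],
)

```text
clock: 7.85
position: [0.4326, -0.2987, 0.2124]
ee_rot: [-0.001, 0.588, 0.809, 0.0]
contact_force: [0.0, 0.0, -1.7]
width: 0.0152
gripper_force: 41.4
```

```bash
python3 - <<'E'
from h import *
plan([.434,-.2975,.0764],18);print(get_state()['contact_force'],get_state()['width'])
w=grab('wrist','w3.png')
E
```

```text
t 7.85 pos [ 0.4326 -0.2987  0.2124] yaw 18.0 shift cm [ 0.06  0.18 13.6 ] roll 0.0 tilt [-0.001  0.001 -1.   ]
[ 0.04740956  0.01026128 -1.65134365] 0.015208549981643586
```

View pics/w3.png

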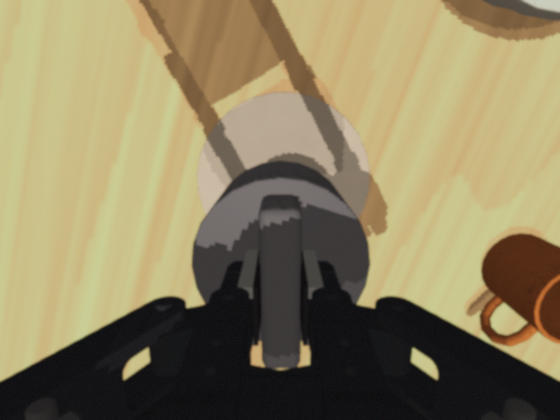

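The cap hangs level in the grip with the bat (edges about x 197–370) below it. I lower it and finish slowly.

send_rows(
  steps=[-1,0.06,0.18,2,0,-1,0,0,3,0,-1,0,0,3,0,-1,0,0,2.5,0,-1,0,0,1.5,0,-1,0,0,0.6,0,-1,0,0,0.4,0,-1,0,0,0.3,0,-1,0,0,0,0],
)

```text
clock: 8.8
position: [0.4355, -0.2965, 0.0807]
ee_rot: [0.0, 0.586, 0.81, 0.0]
contact_force: [-0.6, 1.4, -1.6]
width: 0.0154
gripper_force: 41.4
```

send_rows(
  steps=[-1,0,0,0.2,0,-1,0,0,0.2,0,-1,0,0,0.1,0,-1,0,0,0,0],
)

```text
clock: 9.2
position: [0.4356, -0.297, 0.0764]
ee_rot: [0.001, 0.587, 0.81, 0.0]
contact_force: [0.0, 0.9, 4.9]
width: 0.0149
gripper_force: 42.2
```

send_rows(
  steps=[1,0,0,0,0,1,0,0,0,0,1,0,0,0,0,1,0,0,0,0,1,0,0,-1,0,1,0,0,-2,0,1,0,0,-3,0,1,0,0,-4,0,1,0,0,-4,0,1,0,0,-1,0],
)

```text
clock: 10.2
position: [0.4371, -0.2984, 0.2308]
ee_rot: [0.005, 0.587, 0.81, -0.0]
contact_force: [-0.7, -0.6, -0.0]
width: 0.0855
gripper_force: 0.0
```

send_rows(
  steps=[1,1.5,1.2,0,0,1,2.5,2.2,0,0,1,2.5,2.2,0,0,1,2.5,2.2,0,0,1,2.5,2.2,0,0,1,2.5,2.2,0,0,1,2.5,2.2,0,0,1,2.5,2.2,0,0,1,2.5,2.2,0,0,1,2,1.5,0,0,1,0,0,0,0],
)

```text
clock: 11.3
position: [0.5552, -0.0072, 0.225]
ee_rot: [-0.001, 0.585, 0.811, 0.001]
contact_force: [-0.0, -1.3, -0.3]
width: 0.0852
gripper_force: 0.0
```

```bash
python3 - <<'E'
from h import *
plan([.461,.302,.24],12.5)
w=grab('wrist');a=grab('top');c=a['color']
wc=w['color'];cv2.imwrite('pics/w4full.png',wc[:,:,::-1])
P=proj(w,[.562,0,.115]);print(P)
x,y=int(min(max(P[0],60),500)),int(min(max(P[1],60),360))
w['x']=(x,y)
cr=np.hstack([cv2.resize(wc[y-60:y+60,x-60:x+60],(400,400),interpolation=cv2.INTER_CUBIC),cv2.resize(c[233:313,357:437],(400,400),interpolation=cv2.INTER_CUBIC)])
print(x-60,y-60);cv2.imwrite('pics/c4.png',np.clip(cr[:,:,::-1].astype(float)*1.5,0,255).astype(np.uint8))
E
```

```text
t 11.3 pos [ 0.5552 -0.0072  0.225 ] yaw 18.4 shift cm [32.31  0.81 -1.45] roll 5.9 tilt [-0.     0.002 -1.   ]
[290.59840206 200.75801391]
230 140
```

View pics/c4.png

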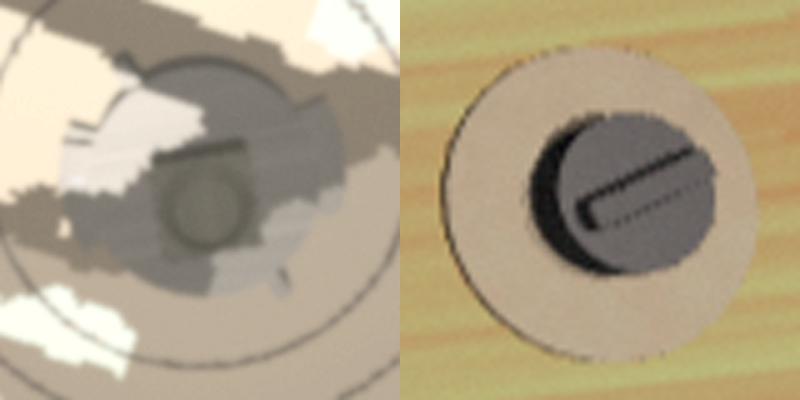

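The cap stands upright on the bat, near its middle. The screw head's round taper is at crop (208,205), and the edge of its square runs from (153,158) to (247,142). I'll convert these.

```bash
python3 - <<'E'
from h import *
w=grab('wrist')
f=lambda x,y,z: ray(w,(x/3.333+229.65,y/3.333+139.65),z)
print('centre',f(208,205,.12),f(208,205,.116))
an=lambda p,q:np.degrees(np.arctan2(*(q-p)[[1,0]]))
for p,q in [((153,158),(247,142)),((155,172),(247,157)),((247,157),(260,243)),((155,172),(165,258))]:
  P,Q=f(*p,.116),f(*q,.116);print(P,Q,np.linalg.norm(P-Q),an(P,Q))
P,Q=f(75,122,.08),f(325,97,.08);print(an(P,Q))
print(w['T'][:3,3],w['T'][:3,2])
E
```

```text
centre [ 0.5616115  -0.00182744  0.12      ] [ 0.56204212 -0.0027158   0.116     ]
[0.5472633  0.00349572 0.116     ] [0.56554223 0.01327877 0.116     ] 0.020732282214552825 28.156103339984647
[0.54864774 0.00066993 0.116     ] [0.5666383  0.01014775 0.116     ] 0.020334438096815628 27.7812295897179
[0.5666383  0.01014775 0.116     ] [ 0.57580791 -0.00730773  0.116     ] 0.01971739324630385 -62.28640744901132
[0.54864774 0.00066993 0.116     ] [ 0.55686247 -0.01724496  0.116     ] 0.019708501529082312 -65.36654452046865
24.08025134004361
[0.53477306 0.05354    0.36930122] [ 0.07948173 -0.24711032 -0.96572208]
```

send_rows(
  steps=[1,2,0.1,0,0,1,4,0.1,0,0,1,4,0.1,0,0,1,4,0.1,0,0,1,4,0.1,0,0,1,4,0.1,0,0,1,4,0.1,0,0,1,4,0.1,0,0,1,2,0.1,0,0,1,0.3,0,0,5.9,1,0,0,0,0],
)

```text
clock: 12.55
position: [0.4625, 0.2992, 0.2253]
ee_rot: [0.0, 0.627, 0.779, -0.0]
contact_force: [-0.6, -0.7, 0.5]
width: 0.0855
gripper_force: 0.0
```

```bash
python3 - <<'E'
from h import *
plan([.461,.302,.110],12.5)
w=grab('wrist','w5.png');print(proj(w,[.461,.302,.151]))
E
```

```text
t 12.55 pos [0.4625 0.2992 0.2253] yaw 12.3 shift cm [ 0.31 -0.08 11.53] roll -0.2 tilt [ 0.    -0.001 -1.   ]
[277.37285336 216.1524413 ]
```

View pics/w5.png

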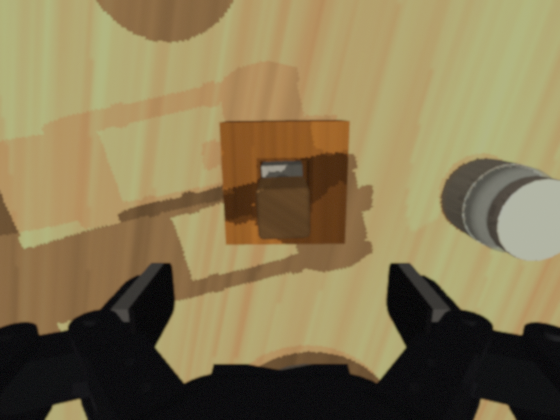

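The handle's top spans about x 257–310 and y 187–239, with its centre near (283.5,213) and its sides aligned with the tool. I'll measure the handle centre along tool x.

```bash
python3 - <<'E'
from h import *
w=grab('wrist');c=w['color']
for uv in [(283.5,213),(257,187),(310,187),(258,239),(309,239)]: print(ray(w,uv,.151))
g=cv2.cvtColor(c,cv2.COLOR_RGB2GRAY)
print(g[180:246,283][::1]); print(g[228,250:316])
p=ray(w,(283.5,213),.151);plan([p[0],p[1],.110],12.5)
E
```

```text
[0.46458445 0.30439463 0.151     ]
[0.44468696 0.31734999 0.151     ]
[0.47713228 0.32448644 0.151     ]
[0.4521645  0.28362788 0.151     ]
[0.48464426 0.29077882 0.151     ]
[ 55  57  55  56  55  56  59  61  68  69  73  72  74  72  76  75  76  74
  75  74  73  72  71  71  69  69  68  68  68  69  70  70  70  70  71  70
  69  70  69  68  69  69  70  70  69  69  67  68  69  68  69  71  72  72
  71  70  69  68  68  67  69  75  95 126 150 162]
[111 113 116 118 119 118 113 100  82  72  73  74  75  76  77  77  76  77
  76  77  74  74  73  73  73  72  72  71  70  70  70  70  68  69  69  69
  68  68  70  68  68  68  69  69  68  69  69  68  68  68  70  68  68  69
  69  70  70  66  65  62  64  69  70  70  71  70]
t 12.65 pos [0.4628 0.2985 0.2253] yaw 12.3 shift cm [ 0.55  0.3  11.53] roll -0.2 tilt [ 0.    -0.001 -1.   ]
```

send_rows(
  steps=[1,0.5,0.25,2,0,1,0,0,3,0,1,0,0,3,0,1,0,0,2.5,0,1,0,0,1,0,1,0,0,0,0,-1,0,0,0,0,-1,0,0,0,0,-1,0,0,0,0,-1,0,0,0,0,-1,0,0,0,0],
  newtons=60,
)

```text
clock: 13.75
position: [0.4641, 0.3053, 0.1116]
ee_rot: [0.0, 0.627, 0.779, 0.001]
contact_force: [-1.4, -0.5, 5.5]
width: 0.0337
gripper_force: 58.7
```

```bash
python3 - <<'E'
from h import *
plan([.4646,.3044,.11],12.5);s=get_state();print(s['width'],s['contact_force'],s['moment'])
w=grab('wrist','w6.png')
E
```

```text
t 13.75 pos [0.4641 0.3053 0.1116] yaw 12.3 shift cm [-0.1   0.03  0.16] roll -0.2 tilt [ 0.001  0.001 -1.   ]
0.033731326080226685 [-1.4375599  -0.48557343  5.45595308] [-0.10700032  0.22426099  0.01830405]
```

View pics/w6.png

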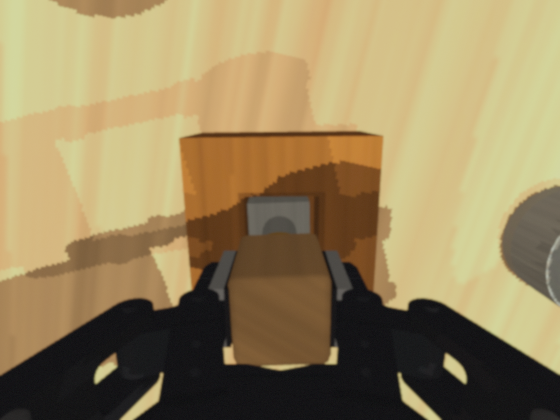

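The key is gripped: the handle's lower front edge is at y≈237 (x 240–321), its rear top edge is at y≈362 (x 232–331), and the socket is seen straight behind. I'll work out the key's offset along tool x.

```bash
python3 - <<'E'
from h import *
s=get_state();w=grab('wrist');M=Rq(s['ee_rot']);g=cv2.cvtColor(w['color'],cv2.COLOR_RGB2GRAY)
f=lambda uv,z:(M.T@(ray(w,uv,z)-s['position'])*1000).round(1)
print('bottom front',f((240,237),.105),f((321,237),.105))
print('rear top',f((232,362),.151),f((331,362),.151))
print('socket front top edge',f((250,197),.055),f((310,197),.055))
print(g[185:370:1,280])
print('pred front/rear top rows',[proj(w,s['position']+M@np.array([d,0,0])+[0,0,.151-s['position'][2]]).round(1) for d in (.017,-.017)])
E
```

```text
bottom front [ 13.  -17.1   6.6] [13.  19.4  6.6]
rear top [-16.5 -15.6 -39.4] [-16.4  18.7 -39.4]
socket front top edge [ 19.8 -16.6  56.6] [19.8 18.3 56.6]
[ 69  67  68  69  69  68  67  65  60  59  62  69  77  78  78  79  83  89
  98 102 103 103 102 102 102 102 103 102 102 101  96  88  82  79  77  78
  78  79  79  77  78  77  78  79  78  78  78  74  73  73  74  75  75  75
  75  76  74  75  74  75  75  74  76  76  75  75  75  74  75  76  75  75
  75  75  75  74  75  75  75  75  76  75  74  75  75  74  75  75  76  77
  80  82  86  89  91  92  92  93  93  93  94  94  94  93  94  96  96  96
  97  98  96  96  95  96  95  94  93  94  94  93  93  91  91  90  90  90
  88  89  88  88  89  89  89  90  89  90  90  91  90  91  92  92  91  90
  90  90  90  90  89  89  89  89  89  89  90  91  91  91  91  90  90  90
  88  88  89  87  89  89  89  92  91  91  93  93  94  93  92  91  97 122
 159 183 191 186 162]
pred front/rear top rows [array([277.1, 273.1]), array([277.2, 363.3])]
```

send_rows(
  steps=[-1,0,0,-1,0,-1,0,0,-2.5,0,-1,0,0,-3,0,-1,0,0,-3,0,-1,0,0,-2.5,0,-1,0,0,0,0],
)

```text
clock: 14.45
position: [0.4658, 0.3061, 0.234]
ee_rot: [0.002, 0.627, 0.779, 0.004]
contact_force: [0.3, 0.8, -4.1]
width: 0.0335
gripper_force: 60.9
```

send_rows(
  steps=[-1,-2,0.2,0,0,-1,-3.5,0.35,0,0,-1,-3.5,0.35,0,0,-1,-3.5,0.35,0,0,-1,-3.5,0.35,0,0,-1,-3.5,0.35,0,0,-1,-3.5,0.35,0,0,-1,-3.5,0.35,0,0,-1,-3.5,0.35,0,0,-1,-2,0.05,0,0,-1,0,0,0,-8,-1,0,0,0,-7.7],
)

```text
clock: 15.65
position: [0.5607, -0.002, 0.2279]
ee_rot: [-0.002, 0.514, 0.858, -0.001]
contact_force: [-0.1, 0.3, -3.8]
width: 0.0335
gripper_force: 60.7
```

send_rows(
  steps=[-1,0,0,0,0,-1,0,0,0,0],
)

```text
clock: 15.85
position: [0.5609, -0.001, 0.2289]
ee_rot: [-0.001, 0.516, 0.856, -0.001]
contact_force: [-0.2, 0.3, -4.3]
width: 0.0335
gripper_force: 60.8
```

```bash
python3 - <<'E'
from h import *
s=get_state();plan([.5617,-.0005,.21],28);print(s['width'],s['contact_force'])
w=grab('wrist','w7.png');b=grab('scene')
m=proj(b,[.562,0,.15]).astype(int);print(m)
cr=cv2.resize(b['color'][m[1]-60:m[1]+60,m[0]-60:m[0]+60],(420,420),interpolation=cv2.INTER_CUBIC)
v=np.hstack([cv2.resize(w['color'][110:320,180:400],(380,420),interpolation=cv2.INTER_CUBIC),cr]);cv2.imwrite('pics/c7.png',np.clip(v[:,:,::-1]*1.4,0,255).astype(np.uint8))
E
```

```text
t 15.85 pos [ 0.5609 -0.001   0.2289] yaw 27.8 shift cm [0.01 0.1  1.89] roll -0.2 tilt [-0.003  0.    -1.   ]
0.03352464162745898 [-0.1774044   0.30310198 -4.34153049]
[250 188]
```

View pics/c7.png

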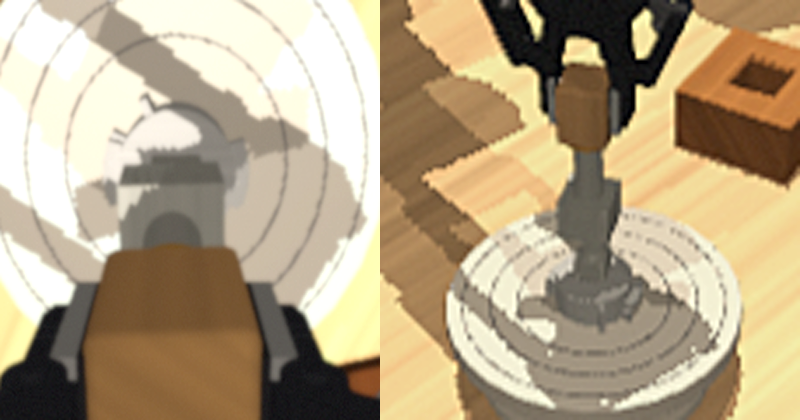

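The left crop shows the socket: its top front edge is at crop y≈183 (x 118–222) and its mouth edge at y≈163 (x 135–205). The scene crop shows the key upright right above the screw. I check the key's offset from these edges.

```bash
python3 - <<'E'
from h import *
s=get_state();w=grab('wrist');M=Rq(s['ee_rot'])
f=lambda uv,z:(M.T@(ray(w,uv,z)-s['position'])*1000).round(1)
z=s['position'][2]
for r in (191.5,): print('mouth',f((258,r),z-.0866),f((298.7,r),z-.0866))
print('top edge',f((248.3,201.5),z-.0566),f((308.5,201.5),z-.0566))
g=cv2.cvtColor(w['color'],cv2.COLOR_RGB2GRAY)
print(g[180:240,278]);print(g[196,240:320]);print(g[212,236:320])
for zz in (.151-.1116,-.0066,-.0566,-.0866): print(zz,[proj(w,s['position']+M@np.array([d,0,-zz])).round(1) for d in (.017,.018)])
E
```

```text
mouth [ 16.3 -13.6  86.6] [16.4 13.4 86.6]
top edge [ 16.8 -17.4  56.6] [16.9 17.7 56.6]
[174 171 165 151 132 110  91  78  70  67  69  70  72  72  70  67  66  67
  67  67  68  71  79  86  88  87  88  87  88  88  89  88  88  89  87  81
  73  68  68  67  66  68  65  66  67  67  66  67  67  68  67  65  63  62
  63  63  63  64  65  64]
[175 175 175 175 176 177 178 177 173 160 132  98  77  75  74  73  71  70
  68  72  74  75  74  72  71  71  73  74  74  74  72  72  71  72  69  69
  68  68  66  68  69  69  68  67  68  68  69  67  66  68  68  67  67  68
  67  68  68  68  68  67  68  68  68  67  68  68  69  77  88  97  98  99
  99 101 102 109 122 129 131 132]
[138 138 138 139 137 133 127 120 120 124 129 137 148 159 164 163 158 141
 119 105 107 105 100  92  88  88  89  87  86  87  87  87  88  88  88  89
  88  90  89  88  88  89  88  89  88  89  88  89  90  90  89  91  91  88
  89  87  87  88  88  87  88  89  89  89  89  89  89  90  89  89  88  89
  92 103 118 127 132 133 133 131 131 132 133 134]
0.03939999999999999 [array([276.4, 272.3]), array([276.4, 269.4])]
-0.0066 [array([277.5, 227.9]), array([277.5, 225.8])]
-0.0566 [array([278.2, 201.3]), array([278.2, 199.6])]
-0.0866 [array([278.5, 190.5]), array([278.5, 189.1])]
```

send_rows(
  steps=[-1,0.1,0.1,0.5,-0.2,-1,0,0,1,0,-1,0,0,0.5,0,-1,0,0,0.3,0,-1,0,0,0.3,0,-1,0,0,0,0],
)

```text
clock: 16.6
position: [0.5619, 0.0002, 0.2038]
ee_rot: [-0.0, 0.514, 0.858, -0.0]
contact_force: [0.7, -0.4, -3.9]
width: 0.0334
gripper_force: 60.8
```

send_rows(
  steps=[-1,0,0,0.3,0,-1,0,0,0.3,0,-1,0,0,0,0],
)

```text
clock: 16.9
position: [0.5618, 0.0002, 0.1979]
ee_rot: [-0.0, 0.514, 0.858, -0.0]
contact_force: [-0.0, -0.2, -3.8]
width: 0.0332
gripper_force: 60.8
```

send_rows(
  steps=[-1,0,0,0.3,0,-1,0,0,0.3,0,-1,0,0,0.2,0,-1,0,0,0,0],
)

```text
clock: 17.3
position: [0.5618, 0.0002, 0.1898]
ee_rot: [-0.0, 0.514, 0.858, -0.0]
contact_force: [-0.3, 0.0, -2.4]
width: 0.0331
gripper_force: 60.8
```

send_rows(
  steps=[-1,0,0,0.1,0,-1,0,0,0.1,0,-1,0,0,0,0,-1,0,0,0,0],
)

```text
clock: 17.7
position: [0.5623, 0.0002, 0.1886]
ee_rot: [0.0, 0.514, 0.858, 0.0]
contact_force: [-0.8, 0.8, -2.2]
width: 0.0337
gripper_force: 61.1
```

send_rows(
  steps=[-1,0,0,0.1,0,-1,0,0,0.1,0,-1,0,0,0,0,-1,0,0,0,0],
)

```text
clock: 18.1
position: [0.5624, 0.0001, 0.1884]
ee_rot: [0.001, 0.514, 0.858, 0.0]
contact_force: [-3.6, -0.0, 7.9]
width: 0.033
gripper_force: 62.3
```

send_rows(
  steps=[-1,0,0,0,8,-1,0,0,0.02,8,-1,0,0,0.03,8,-1,0,0,0.03,8,-1,0,0,0.03,8,-1,0,0,0.03,8,-1,0,0,0.03,8,-1,0,0,0.03,8,-1,0,0,0.03,8,-1,0,0,0.03,8,-1,0,0,0,2,-1,0,0,0,0],
)

```text
clock: 19.3
position: [0.5633, -0.0003, 0.186]
ee_rot: [0.001, 0.951, 0.31, 0.002]
contact_force: [-1.3, -0.8, 7.2]
width: 0.0336
gripper_force: 62.2
```

```bash
python3 - <<'E'
from h import *
s=get_state();plan([.5624,0,.186],-60);print(s['contact_force'],s['moment'],s['qpos'])
E
```

```text
t 19.3 pos [ 5.633e-01 -3.000e-04  1.860e-01] yaw -53.9 shift cm [-0.06 -0.08 -0.  ] roll 6.1 tilt [ 0.004 -0.001 -1.   ]
[-1.25879481 -0.77819014  7.24541887] [-0.04626667  0.29757969  0.06922638] [-1.23588171e-01  2.85218664e-01  1.60758272e+00 -6.87165166e-04
  1.24448783e+00  8.16517791e-01]
```

send_rows(
  steps=[-1,0,0,-0.1,-3,-1,0,0,-0.05,0,0,0,0,0,0,0,0,0,0,0,1,0,0,0,0,1,0,0,0,0,1,0,0,0,0,1,0,0,0,0,1,0,0,0,0],
)

```text
clock: 20.2
position: [0.5621, 0.0002, 0.1852]
ee_rot: [-0.0, 0.942, 0.335, 0.0]
contact_force: [0.0, -0.4, 0.7]
width: 0.0855
gripper_force: 0.0
```

```bash
python3 - <<'E'
from h import *
s=get_state();plan([.562,0,.186],-54);print(s['contact_force'],s['gripper_force'],s['width'])
w=grab('wrist');M=Rq(s['ee_rot']);g=cv2.cvtColor(w['color'],cv2.COLOR_RGB2GRAY)
print(g[260:380:2,278]);print(g[310,200:360:2])
print('exp top rows',[proj(w,np.array([s['position'][0],s['position'][1],.2255])+M@np.array([d,0,0])).round(1) for d in (.017,-.017)],[proj(w,np.array([s['position'][0],s['position'][1],.2255])+M@np.array([0,d,0])).round(1) for d in (.017,-.017)])
E
```

```text
t 20.2 pos [5.621e-01 2.000e-04 1.852e-01] yaw -50.8 shift cm [-0.02  0.01 -0.08] roll 3.2 tilt [-0.  0. -1.]
[ 0.00550681 -0.392932    0.72903755] 0.0 0.08554405202198836
[ 60  59  59  59  59  58  60  62  68  72  74  74  75  75  76  77  76  78
  77  76  74  74  73  71  72  71  70  71  73  72  72  74  74  74  72  71
  72  72  73  72  73  72  70  70  71  72  71  74  76  76  77  77 109 161
 157  83  13  10  15  12]
[113 112 111 110 135 168 181 184 184 184 184 184 184 184 181 150  75  68
  70  71  72  71  72  72  72  73  73  73  74  74  74  72  73  72  72  71
  71  71  71  71  71  71  72  72  72  73  75  75  75  76  75  77  78  77
  77  77  78  77  77  76  75  75  75  76  72  71 116 176 184 184 184 184
 184 184 184 183 180 176 170 168]
exp top rows [array([280.8, 275.5]), array([280.7, 366. ])] [array([332. , 322.5]), array([229.5, 322.4])]
```

send_rows(
  steps=[-1,0,0,0,0,-1,0,0,0,0,-1,0,0,0,0,-1,0,0,0,0,-1,0,0,0,0,-1,0,0,0,0],
)

```text
clock: 20.85
position: [0.5623, 0.0001, 0.1854]
ee_rot: [0.0, 0.942, 0.335, 0.0]
contact_force: [0.4, -0.5, 2.3]
width: 0.0334
gripper_force: 59.2
```

send_rows(
  steps=[-1,0,0,0.05,5,-1,0,0,0.03,8,-1,0,0,0.03,8,-1,0,0,0.03,8,-1,0,0,0.03,8,-1,0,0,0.03,8,-1,0,0,0.03,8,-1,0,0,0.03,8,-1,0,0,0.03,5,-1,0,0,0,0,-1,0,0,0,0],
)

```text
clock: 21.95
position: [0.5626, -0.0006, 0.1831]
ee_rot: [0.001, 0.973, -0.231, 0.001]
contact_force: [-0.4, -1.9, 5.4]
width: 0.0332
gripper_force: 59.6
```

```bash
python3 - <<'E'
from h import *
s=get_state();plan([.562,0,.183],-122);print(s['contact_force'],s['moment'],s['effort'][5],s['qpos'][5])
E
```

```text
t 21.95 pos [ 0.5626 -0.0006  0.1831] yaw -116.7 shift cm [-0.08 -0.03  0.01] roll 5.3 tilt [ 0.002 -0.002 -1.   ]
[-0.37753676 -1.88097342  5.37172408] [-0.56760982  0.1360335  -0.02344099] -0.002356094919377938 1.913669542844402
```

send_rows(
  steps=[-1,0,0,0.01,3,-1,0,0,0.01,2,-1,0,0,0,0,-1,0,0,0,0],
)

```text
clock: 22.35
position: [0.5626, -0.0007, 0.183]
ee_rot: [0.001, 0.962, -0.273, 0.001]
contact_force: [-0.3, -2.5, 6.6]
width: 0.0335
gripper_force: 59.9
```

```bash
python3 - <<'E'
from h import *
s=get_state();plan([.562,0,.183],-124);print(s['contact_force'],s['moment'],s['effort'][5],s['qpos'][5])
E
```

```text
t 22.35 pos [ 0.5626 -0.0007  0.183 ] yaw -121.7 shift cm [-0.09 -0.02 -0.  ] roll 2.3 tilt [ 0.002 -0.002 -1.   ]
[-0.27226194 -2.47013918  6.63982418] [-0.64617504  0.15942586  0.05782638] 0.05662534385919571 2.0007132245601382
```

send_rows(
  steps=[-1,0,0,0,2,-1,0,0,0,1,-1,0,0,0,0,-1,0,0,0,0],
)

```text
clock: 22.75
position: [0.5626, -0.0007, 0.1829]
ee_rot: [0.001, 0.955, -0.298, 0.001]
contact_force: [-0.9, -2.7, 5.1]
width: 0.0334
gripper_force: 60.7
```

```bash
python3 - <<'E'
from h import *
s=get_state();plan([.562,0,.183],-124);print(s['contact_force'],s['moment'],s['effort'][5],s['qpos'][5])
E
```

```text
t 22.75 pos [ 0.5626 -0.0007  0.1829] yaw -124.7 shift cm [-0.09 -0.02 -0.01] roll -0.7 tilt [ 0.001 -0.002 -1.   ]
[-0.85959199 -2.65423853  5.0872126 ] [-0.64767912  0.09216023  0.2549498 ] 0.24356922134757042 2.0525394773572594
```

send_rows(
  steps=[-1,0,0,0,2,-1,0,0,0,1,-1,0,0,0,0,-1,0,0,0,0],
)

```text
clock: 23.15
position: [0.5626, -0.0007, 0.1829]
ee_rot: [0.001, 0.947, -0.322, 0.001]
contact_force: [-0.4, -3.0, 4.9]
width: 0.0332
gripper_force: 62.6
```

```bash
python3 - <<'E'
from h import *
s=get_state();plan([.562,0,.183],-128);print(s['contact_force'],s['moment'],s['effort'][5],s['qpos'][5])
E
```

```text
t 23.15 pos [ 0.5626 -0.0007  0.1829] yaw -127.6 shift cm [-0.09 -0.02 -0.01] roll 0.4 tilt [ 0.002 -0.002 -1.   ]
[-0.42919503 -2.96104326  4.90320137] [-0.64395587  0.0840515   0.69015971] 0.6603524275124073 2.1038566339350355
```

The torque climbs steeply to 0.69 N m against the 0.12 N m the screw needs to turn, so it is at its stop. I ease back, let go and rise.

send_rows(
  steps=[-1,0,0,-0.1,-5,-1,0,0,0,0,0,0,0,0,0,0,0,0,0,0,1,0,0,0,0,1,0,0,0,0,1,0,0,0,0,1,0,0,0,0,1,0,0,-0.5,0,1,0,0,-1,0,1,0,0,-2,0,1,0,0,-3,0],
)

```text
clock: 24.35
position: [0.5613, 0.0003, 0.2482]
ee_rot: [0.0, 0.959, -0.283, -0.001]
contact_force: [0.2, -0.4, -0.1]
width: 0.0856
gripper_force: 0.0
```

send_rows(
  steps=[1,0,0,-4,0,1,0,0,-2,0,1,0,0,0,0,1,0,0,0,0],
)

```text
clock: 24.75
position: [0.5621, 0.0002, 0.3086]
ee_rot: [-0.0, 0.959, -0.283, 0.0]
contact_force: [0.4, -0.1, 0.6]
width: 0.0856
gripper_force: 0.0
```

```bash
python3 - <<'E'
from h import *
s=get_state();print(s['position'],s['contact_force'],s['clock'],s['width'])
w=grab('wrist');hsv=cv2.cvtColor(w['color'],cv2.COLOR_RGB2HSV)
M=Rq(s['ee_rot'])
print('exp corners',[proj(w,np.array([.5622,0,.2235])+M@np.array([a,b,0])).round(0) for a in (.017,-.017) for b in (.017,-.017)])
print('exp socket',[proj(w,np.array([.5622,0,.128])+M@np.array([.018,b,0])).round(0) for b in (.018,-.018)])
u=proj(w,[.5622,0,.2235]).astype(int);g=cv2.cvtColor(w['color'],cv2.COLOR_RGB2GRAY)
print(u,g[u[1]-70:u[1]+60:2,u[0]]);print(g[u[1],u[0]-60:u[0]+60:2])
# bystanders and cap in the top view against the first
a=grab('top');o=cv2.imread('pics/top.png')[:,:,::-1]
for n,(x,y) in dict(jar=(156,208),mug=(390,175),fig=(301,163)).items():
    d=cv2.absdiff(a['color'][y-18:y+18,x-18:x+18],o[y-18:y+18,x-18:x+18]).max(2);print(n,(d>40).mean().round(3))
E
```

```text
[5.62067516e-01 1.90029116e-04 3.08557121e-01] [ 0.4158537  -0.09020286  0.59133053] 24.75 0.0855614437328819
exp corners [array([308., 190.]), array([256., 190.]), array([307., 238.]), array([257., 238.])]
exp socket [array([301., 167.]), array([262., 167.])]
[282 214] [ 95 104 109 109 109 111 112 112 110  98  62  59  71  73  72  75  65  55
  51  50  51  50  53  53  62  65  67  67  67  69  67  66  64  62  62  63
  65  64  64  62  63  65  62  62  62  72 106 101  86  90 110 112 112 118
 116 113 111 121 161 169 168 163 153 151 153]
[158 144 135 154 159 160 160 160 160 160 160 160 158 149 141 149 150  94
  61  63  64  64  64  62  64  64  64  67  64  63  63  62  61  62  63  64
  67  66  67  68  66  73 133 158 154 144 149 157 163 168 169 168 169 169
 169 168 166 154 155 167]
jar 0.0
mug 0.0
fig 0.578
```

```bash
python3 - <<'E'
from h import *
a=grab('scene');o=cv2.imread('pics/scene.png')[:,:,::-1]
for n,(x,y) in dict(fig=(294,285),mug=(195,330),jar=(358,180)).items():
    d=cv2.absdiff(a['color'][y-25:y+25,x-22:x+22],o[y-25:y+25,x-22:x+22]).max(2);print(n,(d>40).mean().round(3))
g=cv2.cvtColor(a['color'],cv2.COLOR_RGB2HSV)
e=[proj(a,[.5622,0,z]).round(0) for z in (.0977,.2237)];print(e)
c=proj(a,[.4355,-.297,.0]);print(c,proj(a,[.4355,-.297,.07]))
# key axis lean: midpoints of the wooden handle by row
for r in range(int(e[1][1])-2,int(e[1][1])+24,4):
    x=[i for i in range(int(e[1][0])-25,int(e[1][0])+25) if g[r,i,1]>110 and g[r,i,0]<20];print(r,(x[0],x[-1],len(x)) if x else None)
E
```

```text
fig 0.0
mug 0.0
jar 0.0
[array([251., 205.]), array([250., 165.])]
[128.89199241 270.67890222] [122.50570935 251.72973155]
163 (242, 274, 15)
167 (242, 274, 17)
171 (225, 258, 19)
175 (225, 258, 21)
179 (225, 274, 31)
183 (235, 268, 27)
187 None
```

The bystanders have not moved, the key stands where expected and the robot touches nothing, so I hand in.

```bash
python3 -c "
from rig import sign_off
print(sign_off())"
```

```text
the job is handed in; nothing more can be done
None
```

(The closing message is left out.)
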